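Hold the gate of the solvent cage open

TASK

The barred gate of the solvent cage must be held wide open so that a colleague can lift the bottle out. First, with the gate shut, squeeze the two prongs of the catch on the post beside it fully together (they stay so when let go); then squeeze the sprung catch on top of the gate and, keeping it squeezed, swing the gate towards the robot past its detent until it stands at least 70 degrees open. Finish while still holding it there by its squeezed catch, standing still, because it would swing back; leave the things in the cage and on the bench where they are.

Things in the scene. Friction and masses are not known exactly. Their poses are not given: they have to be found in the camera images.
- cage: Grey barred cage, fixed, 130 deep x 260 wide x 160 mm high. Origin on the bench under the gate's plane; x into the cage, away from the robot (turned by its yaw), y left along the shut gate, z up. Gate at x = 0 from its hinge, y = +100 mm, to its free edge, y = -60; catch post (46 x 76 mm, top at 150 mm) at y = -72 to -148. Roof top 160 mm. A 6 mm sill lies before the hinge.
- hinge_axis (a point): Point on the gate's upright hinge axis, 185 mm above the bench; axes as the cage's. The gate turns about the vertical line through it.
- post_catch_grip (a point): First catch, on the catch post: two upright dark prongs, each 10 (y) x 22 (x) mm, 150 to 210 mm above the bench, pinched along y from above. The outer (-y) is fixed, the inner slides to it. Point: 188 mm up, midway between them when squeezed (then 31 mm over their outsides). As found 45 mm: outer faces 29.5 mm (sliding) and 15.5 mm (fixed) from the point. Axes as the cage's.
- post_catch (a joint): Travel of the first catch in m: 0 apart, bolt across the gate's edge, to 0.014 fully squeezed (start 0 to 0.003). The gate is free of it above about 0.009. No spring: about 4 N of friction, it stays where it is left.
- gate_catch_grip (a point): Second catch, on the gate's top: prongs as the first's, pinched from above along y (axes turn with the gate; x square to it, into the cage when shut; z up). The hinge-side prong is fixed to the gate, the other slides with its bolt. Point: 188 mm up, 96 mm from the hinge axis, midway when squeezed (31 mm over outsides). Let go 45 mm: outer faces 29 mm (sliding) and 16 mm (fixed) away.
- gate_catch (a joint): Travel of the second catch in m: 0 let go, bolt behind its keeper on the post, to 0.014 fully squeezed. Its spring pushes back with 3.5 N rising to 8.4 N, so it opens again when let go. The bolt is out of its keeper above about 0.008.
- gate: The gate of upright bars, 160 mm long, 12 mm thick, from 15 to 150 mm above the bench, with its catch on top. Origin on the hinge axis at bench height; the gate extends along its own -y, x is square to it (into the cage when shut), z up.
- gate_angle (a joint): Angle of the gate, rad: 0 shut, grows as the free edge swings out towards the robot (clockwise from above) to the stop at 1.55. A spring closes it, 0.08 Nm shut to 0.37 Nm at 1.45. A sprung ball in the sill, under the gate, resists it from about 0.57 to 0.7 rad (up to 9 N more at the catch), then pushes it on until about 0.82. Let go, it swings back to the detent or shut.
- ipa_bottle: White bottle with a blue cap, 63 mm across, 145 mm high, standing in the cage. Origin under its centre. To be left alone.
- solder_spool: Solder spool, 73 x 65 x 51 mm, standing in the cage. Origin under it. To be left alone.
- multimeter: Dark hand multimeter lying on the bench, 157 x 77 x 46 mm. To be left alone.
- mini_vice: Small blue bench vice, 113 x 70 x 57 mm, standing loose. To be left alone.
- driver_yellow: Small screwdriver with a yellow handle, 168 mm long. To be left alone.
- tweezers: Black tweezers, 122 mm long, lying. To be left alone.
- calculator: Pocket calculator, 118 x 72 x 15 mm, lying. To be left alone.
- flux_bottle: Small bottle with a needle, 37 mm across, 136 mm high, behind and right of the cage. To be left alone.

How it is judged (in metres and radians):
On the way, in this order (a step that is already met when the one before it is completed fails the run):
1. the catch on the post is squeezed fully together while the gate is still shut (value of joint post_catch above 0.0105 m and value of joint gate_catch below 0.005 m and value of joint gate_angle below 0.12 rad), for 0.1 s.
2. the catch on the gate is squeezed by the fingers while the gate is still shut (value of joint each of post_catch, gate_catch above 0.0095 m and value of joint gate_angle below 0.15 rad and contact force between the fingers and gate above 2 N), for 0.05 s.
3. the gate has passed its detent with its catch still squeezed (value of joint gate_angle above 0.95 rad and value of joint gate_catch above 0.008 m), for 0.1 s.
At the end, for the whole second after the job is handed in: The gate stands at 1.2 rad (about 69 degrees) or more and still (under 0.1 rad/s), held by the fingers through its catch, which is still squeezed (over 8 of 14 mm, fingers pressing on the gate with over 3 N); the post catch is still squeezed (over 9.5 of 14 mm) (value of joint gate_angle above 1.2 rad and velocity of joint gate_angle between -0.1 and 0.1 rad/s and value of joint gate_catch above 0.008 m and value of joint post_catch above 0.0095 m and contact force between the fingers and gate above 3 N); the arm keeps its last pose, push and grip.
It fails at once if a thing stored in the cage is shifted by more than 20 mm (distance of any of ipa_bottle, solder_spool from where it was at the start of the episode above 0.02 m).
It fails at once if a thing lying on the bench is shifted by more than 25 mm (distance of any of multimeter, mini_vice, driver_yellow, tweezers, calculator, flux_bottle from where it was at the start of the episode above 0.025 m).
It also fails if it takes over 45 s, if anything falls off the work surface, if the arm or the gripper's body presses on something with over 40 N, if the wrist force passes 120 N, or if a joint passes its speed limit or range.

ROBOT

A 6-joint arm with a two-finger parallel gripper is mounted at the origin on a cart in front of the work surface, level with it; the furniture and walls round the work are solid. World frame = base frame: x ahead of the robot, y to its left, z up, the work surface at z = 0. Lengths are in m, angles in degrees, forces in N, time in s.
With the tool pointing down it reaches from about 0.3 to 0.875 m from the base axis. Payload 6.4 kg.
Tool frame: the origin (TCP) lies between the finger pads; the fingertips stand 14 mm ahead of it and the grasp point (between the pads) lies 5 mm behind it (robot.nose_length is the z of the fingertips in the tool frame, in m); z points along the fingers, y is the line along which they close (so a half turn about z gives the same grasp; the last joint's range is limited). The gripper opens to 88 mm and grips with 3 to 60 N. Pads are 18 mm wide; open, the fingers measure 123 mm over their backs; the gripper's body (75 mm by 187 mm) begins 45 mm behind the grasp point.
Start: joints at [62.779, 10.359, 92.074, -0, 77.567, -11.82], TCP at [0.153, 0.554, 0.253] pointing down, gripper open.
Joint ranges: [-171.53, 171.53], [-51.25, 118.39], [17.06, 147.69], [-65.23, 245.23], [0, 150.52], [-178.68, 178.68]. Speed limits (degrees/s): [147.25, 147.25, 172.46, 180, 180, 180].

INTERFACE

Orientations are given as [roll, pitch, yaw] about the fixed x, y, z axes, in that order (R = Rz(yaw) Ry(pitch) Rx(roll)).
In Python, from workcell import robot gives the robot as it stands.
- The arm moves only by the tool jog_arm, never from a script. Its argument "series" is a list of rows, each a list of 3 entries, a list of its own where there are three numbers: the turn, a rotation vector about the tool's x, y, z in degrees, then the shift along the tool's x, y, z in units of 50 mm (1.0 is 50 mm), then the opening, from -1 (shut) to 1 (fully open). In form: [[[ax, ay, az], [x, y, z], gripper], ...]. A call has 1 to 5 rows; each row is the pose to reach, as a shift and turn from the pose commanded when the call began, along the tool's axes at that moment; what a row does not reach only later rows make up. A row lasts 1/8 s, in which the tool goes at most 62.5 mm and 10.7 degrees, less where a joint would pass 70% of its speed; a pose out of reach is approached as far as the arm can. A call with a gripper value outside its range is refused whole. The fingers move at their own pace and stop on an object; "newtons" is the grip in N (left out, the last holds). Time passes only in rows, so rows that repeat a pose let the fingers close. It gives the time, the measured TCP pose, the force, the opening and the grip force at its end, in the units of the state.
- robot.get_obs(): the state, without advancing time (a new reading comes with each control period).
- robot.read_camera(name): name is "side" or "top" or "wrist"; returns a dict with "color" (480x640x3 uint8, blue, green, red), "mtx" (3x3 intrinsics, pixels), "k1" (the pictures are not rectified: a ray, as slopes to the right and down, at radius r is drawn at 1 + k1 r^2 times it, then the intrinsics apply), "R" (3x3) and "t" (3): a world point X has camera coordinates R X + t. Camera axes: x right, y down, z forward; pixel columns grow to the right and rows downward; lengths in m; the calibration is good to about 2 mm. A picture is of the moment at which its call begins. There is no depth.
- robot.hand_in(): hands the job in; it is judged then, once.
Trained networks look in the newest picture that a camera, given by its name, has taken for a name from the list of things; names that differ only in an ending like _2 or _b are one class to them, and where a whole thing is asked for, a point or a joint stands for the part that bears it (a point fixed in the world has none). Each returns a list of dicts, best first, with "conf" (0 to 1); they miss things now and then, are a little off and sometimes report something else, mostly with a low value. They report only what shows in the picture. A call takes as long as a camera call.
- robot.silhouettes(camera, query): "pixels" (480x640 bool, what is visible of it).
- robot.spot_point(camera, query): "position" ([x, y, z] in m, in world coordinates, good to about 4 mm: a listed point, or the origin of a listed thing).
The state is a dict: "t": time; "qpos": joint angles; "joint_vel": joint speeds; "effort": joint torques, N m; "eef_pos": TCP position; "tcp_rot": TCP orientation; "contact_force": force on the tool from outside, world axes, zero at the start; "ft_torque": the same for the moment, N m; "finger_gap": opening from 0.0 (shut) to 1.0 (fully open); "finger_force": force on a finger pad.
Only numpy, scipy, OpenCV 4.12 (cv2) and the standard library are available. Lean on these libraries where they do the work, as an engineer would, in place of code of your own. Each camera call takes 0.05 s, during which the arm holds its last target. There are 200 camera calls.

## Working session

There is one attempt and no reset: what is moved stays moved. The work goes in short steps, Python scripts to look and compute and a tool call to move; the robot and the scene stay as the last step left them, time stands still between calls to the robot, and variables do not carry over. Pictures are saved under pics/ and viewed, at most 10 in all, crops included, and the job is handed in when it is done.

Besides the shell and the picture viewer there is one more tool, called after "Request:" by a JSON object that holds its "method" and its "body", one argument or row to a line. jog_arm: Moves the arm, as the interface text tells. Its arguments: {"type":"object","properties":{"series":{"type":"array"},"newtons":{"type":"number"}},"required":["series"]}

```bash
ls; mkdir -p pics
python3 - <<'E'
from workcell import robot
import cv2, numpy as np
o=robot.get_obs(); print(o)
ims=[]
for c in ["side","top"]:
    r=robot.read_camera(c); cv2.imwrite(f"pics/{c}0.png",r["color"])
    print(c,r["R"].round(3).tolist(),r["t"].round(3))
    for q in ["cage","hinge_axis","post_catch_grip","gate_catch_grip","gate","ipa_bottle","multimeter","mini_vice","driver_yellow","tweezers","calculator","flux_bottle","solder_spool"]:
        s=robot.spot_point(c,q)
        print(c,q,[(np.round(d["position"],4).tolist(),round(d["conf"],2)) for d in s[:2]])
E
```

```text
pics
{'t': 0.0, 'qpos': array([ 6.27771522e+01,  1.04006571e+01,  9.21305638e+01, -4.25139453e-04,
        7.75669836e+01, -1.18195771e+01]), 'joint_vel': array([ 0.0217316 , -0.05844114,  0.05497401, -0.02251783,  0.0661715 ,
        0.13877193]), 'effort': array([-1.20476434e-03, -4.33875275e+01, -3.41840887e+01,  6.99576759e-02,
        3.87561845e-02, -1.76319704e-04]), 'eef_pos': array([0.15247162, 0.55389525, 0.25183146]), 'tcp_rot': array([-1.79903793e+02, -1.97090492e-02,  1.64596805e+02]), 'contact_force': array([ 0.14306618,  0.30636116, -0.0037545 ]), 'ft_torque': array([-0.00872717,  0.03861862, -0.00610434]), 'finger_force': 0.0, 'finger_gap': 1.0029995207458424}
side [[0.516, -0.857, 0.004], [-0.432, -0.264, -0.862], [0.74, 0.443, -0.506]] [-0.296  0.381  0.782]
side cage [([0.771, -0.0534, -0.0049], 0.68), ([0.5714, 0.1039, 0.0039], 0.55)]
side hinge_axis [([0.5479, 0.1996, 0.1868], 0.97)]
side post_catch_grip [([0.6143, 0.1702, 0.009], 0.42)]
side gate_catch_grip [([0.5691, 0.1061, 0.1882], 0.79)]
side gate [([0.5436, 0.1932, 0.001], 0.6)]
side ipa_bottle [([0.6098, 0
[... 789 characters left out ...]
top post_catch_grip [([0.6065, -0.0079, 0.1876], 0.88), ([0.3733, 0.0469, -0.0011], 0.63)]
top gate_catch_grip [([0.5721, 0.1036, 0.19], 0.61), ([0.5463, 0.1938, -0.0037], 0.6)]
top gate [([0.5442, 0.1968, -0.0007], 0.69)]
top ipa_bottle [([0.6086, 0.1734, 0.0051], 0.38)]
top multimeter [([0.3867, -0.1367, 0.002], 0.76)]
top mini_vice [([0.3807, -0.2789, -0.0054], 0.83)]
top driver_yellow [([0.4109, -0.0046, 0.0055], 0.77)]
top tweezers [([0.5435, 0.1987, 0.1866], 0.69), ([0.3763, 0.0496, -0.0009], 0.52)]
top calculator [([0.7101, -0.2297, -0.0017], 0.87), ([0.6062, -0.0055, 0.1895], 0.23)]
top flux_bottle [([0.7682, -0.0507, -0.0029], 0.7)]
top solder_spool [([0.6375, 0.0977, 0.004], 0.48)]
```

View pictures.

View pics/side0.png

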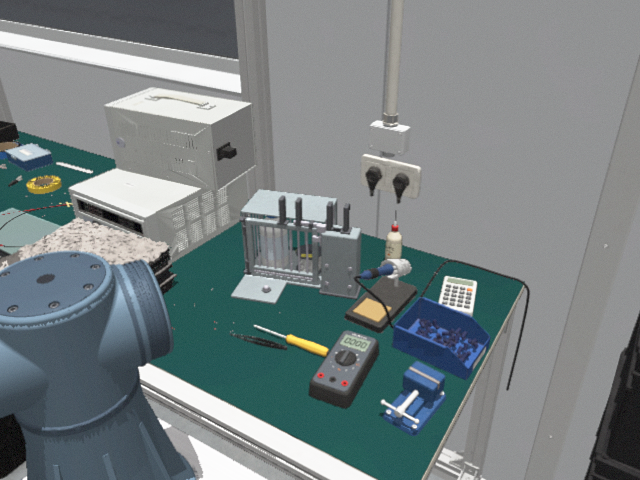

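View pics/top0.png

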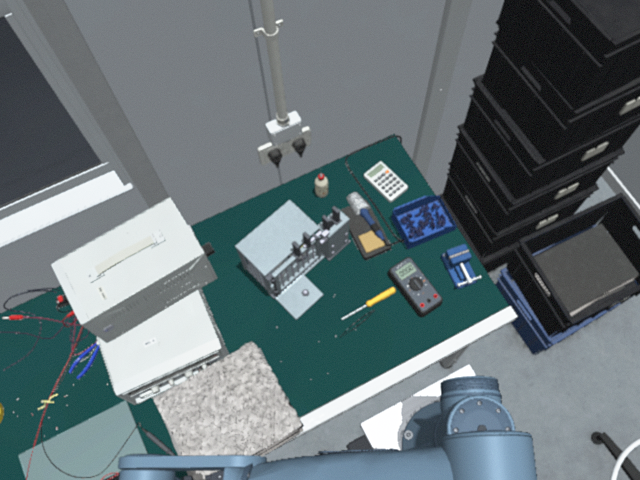

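Both views agree with the networks. The gate-catch prongs are at (283,208) and (298,210) in side, and (295,247) and (305,237) in top. The post prongs are at (329,213) and (346,216) in side, and (327,220) and (335,213) in top. The gate is shut, and the cage yaw from hinge to catch is about 15.5°. Next I write a helper and work out the approach.

```bash
cat > h.py <<'E'
from workcell import robot
import numpy as np
from scipy.spatial.transform import Rotation as Ro
def cur():
    o=robot.get_obs(); return np.array(o["eef_pos"]),Ro.from_euler('xyz',o["tcp_rot"],degrees=True)
def rel(p,yaw,p0=None,R0=None):
    """row (turn deg, shift in 50mm) from pose p0,R0 (default measured) to p, tool down at yaw"""
    if p0 is None: p0,R0=cur()
    R=Ro.from_euler('xyz',[180,0,yaw],degrees=True)
    return (R0.inv()*R).as_rotvec(degrees=True).round(2).tolist(),(R0.inv().apply(np.array(p)-p0)/.05).round(3).tolist()
E
python3 - <<'E'
from h import *
p0=np.array([.153,.554,.253]);R0=Ro.from_euler('xyz',[180,0,164.6],degrees=True)
for p,y in [((.2,.48,.34),170),((.36,.27,.36),182),((.48,.05,.36),195.5),((.53,.04,.34),195.5)]: print(rel(p,y,p0,R0))
E
```

```text
([0.0, 0.0, -5.4], [-1.299, -1.177, -1.74])
([0.0, 0.0, -17.4], [-5.5, -4.377, -2.14])
([0.0, 0.0, -30.9], [-8.982, -7.981, -2.14])
([0.0, 0.0, -30.9], [-9.999, -7.909, -1.74])
```

Request:
{"method": "jog_arm", "body": {
  "series": [
    [[0,0,-3],[-0.5,-0.4,-1.0],1],
    [[0,0,-6],[-1.3,-1.1,-1.6],1],
    [[0,0,-9],[-2.1,-1.8,-2.1],1],
    [[0,0,-12],[-2.9,-2.5,-2.1],1],
    [[0,0,-15],[-3.7,-3.2,-2.1],1]
  ]
}}

```text
t: 2.02
eef_pos: [0.2893, 0.3497, 0.3584]
tcp_rot: [179.9, 0.1, 179.7]
contact_force: [0.9, -0.1, -1.5]
finger_gap: 0.999
finger_force: 0.0
```

Run:
```python
from h import *
print(cur()[0]); print(rel((.53,.04,.35),195.5))
```

```text
[0.28928236 0.34965598 0.35837595]
([0.04, 0.09, -15.78], [-4.844, -6.17, 0.169])
```

Request:
{"method": "jog_arm", "body": {
  "series": [
    [[0,0,-3],[-0.7,-0.9,0],1],
    [[0,0,-6],[-1.4,-1.8,0],1],
    [[0,0,-9],[-2.1,-2.7,0],1],
    [[0,0,-13],[-2.8,-3.6,0],1],
    [[0,0,-15.8],[-3.5,-4.5,0],1]
  ]
}}

```text
t: 2.65
eef_pos: [0.4629, 0.1231, 0.358]
tcp_rot: [-180.0, 0.1, -164.5]
contact_force: [0.3, 0.0, 0.7]
finger_gap: 1.002
finger_force: 0.0
```

Run:
```python
from h import *
print(cur()[0]); print(rel((.53,.05,.35),195.5))
```

```text
[0.4628798  0.12308024 0.35802844]
([-0.0, 0.05, -0.01], [-0.903, -1.767, 0.161])
```

Request:
{"method": "jog_arm", "body": {
  "series": [
    [[0,0,0],[-0.5,-0.9,0],1],
    [[0,0,0],[-0.9,-1.75,0],1],
    [[0,0,0],[-0.9,-1.75,0],1]
  ]
}}

```text
t: 3.02
eef_pos: [0.5299, 0.0499, 0.357]
tcp_rot: [-180.0, -0.1, -164.8]
contact_force: [-0.2, -0.8, -0.3]
finger_gap: 0.999
finger_force: 0.0
```

Run:
```python
from h import *
import cv2
print(cur()[0])
for c in ["wrist","top","side"]:
    r=robot.read_camera(c); cv2.imwrite(f"pics/{c}1.png",r["color"])
    if c=="wrist": print(r["mtx"],r["k1"],r["R"].round(4).tolist(),r["t"])
    for q in ["hinge_axis","post_catch_grip","gate_catch_grip","cage","gate"]:
        print(c,q,[(np.round(d["position"],4).tolist(),round(d["conf"],2)) for d in robot.spot_point(c,q)[:2]])
```

```text
[0.52985009 0.0498642  0.357037  ]
[[410.6334023    0.         317.95519868]
 [  0.         410.6334023  243.33898944]
 [  0.           0.           1.        ]] -0.053170049441210204 [[-0.2608, 0.9654, 0.0012], [0.9268, 0.25, 0.2804], [0.2704, 0.0742, -0.9599]] [ 0.09028377 -0.57063708  0.34173062]
wrist hinge_axis [([0.5402, 0.2002, 0.1853], 0.58), ([0.7169, -0.2294, 0.0018], 0.31)]
wrist post_catch_grip [([0.6044, -0.0005, 0.1873], 0.67)]
wrist gate_catch_grip []
wrist cage [([0.5735, 0.0998, 0.002], 0.55)]
wrist gate [([0.5444, 0.2, 0.0025], 0.97)]
top hinge_axis [([0.5405, 0.1967, 0.1837], 0.95)]
top post_catch_grip []
top gate_catch_grip [([0.5714, 0.1044, 0.1898], 0.69), ([0.5434, 0.1951, 0.0005], 0.65)]
top cage [([0.573, 0.097, -0.0015], 0.66)]
top gate [([0.5446, 0.1965, -0.0012], 0.77)]
side hinge_axis [([0.5459, 0.1959, 0.1862], 0.59)]
side post_catch_grip [([0.6047, -0.0015, 0.1865], 0.7)]
side gate_catch_grip []
side cage [([0.572, 0.1018, 0.0045], 0.88)]
side gate [([0.542, 0.1966, 0.0012], 0.86), ([0.6062, -0.0024, 0.185], 0.59)]
```

View pics/wrist1.png

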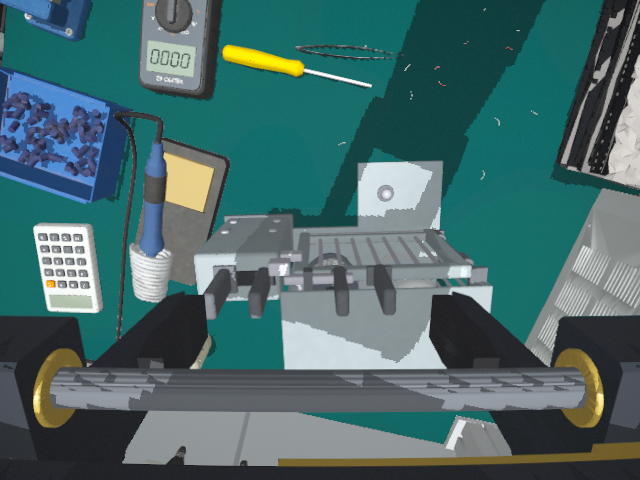

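The wrist view shows the post prong tops near (215,305) and (255,305), and the gate prong tops near (343,305) and (387,300), all upright. I'll zoom in to measure them.

Run:
```python
import cv2
a=cv2.imread("pics/wrist1.png")[255:325,195:405]
a=cv2.convertScaleAbs(a,alpha=1.6,beta=20)
cv2.imwrite("pics/wz.png",cv2.resize(a,None,fx=3.8,fy=3.8,interpolation=cv2.INTER_NEAREST))
```

```text
(no output)
```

View pics/wz.png

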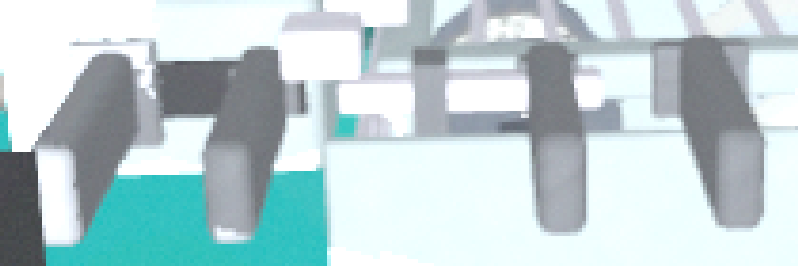

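In the zoom, the top-face centres are about (58,195), (230,194), (560,184) and (741,178). I convert these to world points at z = 0.21.

Run:
```python
from h import *
import cv2
K=np.array([[410.6334,0,317.955],[0,410.6334,243.339],[0,0,1]]);k1=-.05317
R=np.array([[-0.2608,0.9654,0.0012],[0.9268,0.25,0.2804],[0.2704,0.0742,-0.9599]]);t=np.array([.09028377,-.57063708,.34173062])
px=np.array([[58,195],[230,194],[560,184],[741,178]])/3.8+[195,255]-.4
u=cv2.undistortPoints(px[:,None].astype(float),K,np.array([k1,0,0,0,0]))[:,0]
C=-R.T@t; P=[]
for a in u:
    d=R.T@np.array([*a,1]); P.append((C+d*(.21-C[2])/d[2])[:2])
P=np.array(P);print(P.round(4),np.linalg.norm(np.diff(P,axis=0),axis=1))
v=P[0]-P[3];th=np.degrees(np.arctan2(v[0],-v[1]));print("yaw",th)
e=np.array([-np.sin(np.radians(th)),np.cos(np.radians(th))])
pp=P[0]+e*.0105; gp=P[3]-e*.011; hg=gp+e*.096
print("post pt",pp,"gate pt",gp,"hinge",hg,"dist",np.linalg.norm(pp-gp))
```

```text
[[ 0.6058 -0.0132]
 [ 0.5968  0.0193]
 [ 0.578   0.0807]
 [ 0.5676  0.1143]] [0.03369047 0.06421072 0.03516752]
yaw 16.685000228627377
post pt [ 0.60283386 -0.00309809] gate pt [0.57080346 0.10376642] hinge [0.54324092 0.1957246 ] dist 0.11156150280063154
```

Run:
```python
from h import *
print(rel((.604,-.003,.255),196.5)); print(rel((.604,-.003,.183),196.5))
```

```text
([-0.0, -0.0, -1.1], [-1.16, -1.467, 2.053])
([-0.0, -0.0, -1.1], [-1.16, -1.467, 3.493])
```

Request:
{"method": "jog_arm", "body": {
  "series": [
    [[0,0,-1],[-0.6,-0.75,0.5],1],
    [[0,0,-1.1],[-1.16,-1.47,1.2],1],
    [[0,0,-1.1],[-1.16,-1.47,2.0],1],
    [[0,0,-1.1],[-1.16,-1.47,2.0],1]
  ]
}}

```text
t: 4.42
eef_pos: [0.602, -0.0031, 0.2537]
tcp_rot: [179.8, -0.4, -163.5]
contact_force: [0.0, -0.3, 0.2]
finger_gap: 1.001
finger_force: 0.0
```

Run:
```python
from h import *
import cv2
r=robot.read_camera("wrist"); cv2.imwrite("pics/w2.png",r["color"])
print(cur()[0],robot.get_obs()["contact_force"]); print(rel((.604,-.003,.183),196.5))
```

```text
[ 0.60325005 -0.00303528  0.25666833] [0.09677743 0.15683801 0.6410391 ]
([0.09, -0.17, -0.01], [-0.019, -0.006, 1.473])
```

View pics/w2.png

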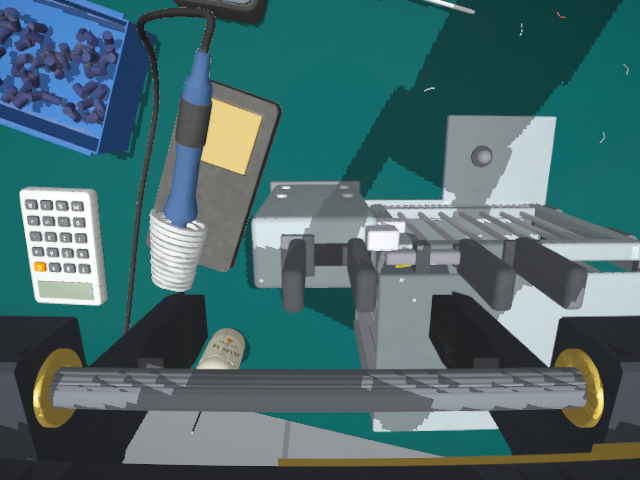

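The post prong tops, at (293,300) and (365,298), sit between the fingers, and the right finger clears the gate prong at (498,295). I descend now.

Request:
{"method": "jog_arm", "body": {
  "series": [
    [[0,0,0],[0,0,0.5],0.88],
    [[0,0,0],[0,0,1.0],0.88],
    [[0,0,0],[0,0,1.46],0.88],
    [[0,0,0],[0,0,1.46],0.88]
  ],
  "newtons": 20
}}

```text
t: 4.97
eef_pos: [0.6039, -0.0027, 0.1856]
tcp_rot: [180.0, -0.0, -163.5]
contact_force: [-0.2, 0.4, -0.3]
finger_gap: 0.943
finger_force: 0.0
```

Request:
{"method": "jog_arm", "body": {
  "series": [
    [[0,0,0],[0,0,0],0.5],
    [[0,0,0],[0,0,0],0.4],
    [[0,0,0],[0,0,0],0.37]
  ],
  "newtons": 15
}}

```text
t: 5.35
eef_pos: [0.6046, -0.0032, 0.1859]
tcp_rot: [-180.0, 0.1, -163.5]
contact_force: [-0.2, -0.4, 0.3]
finger_gap: 0.686
finger_force: 0.0
```

Request:
{"method": "jog_arm", "body": {
  "series": [
    [[0,0,0],[0,0,0],0.3],
    [[0,0,0],[0,0,0],0.3],
    [[0,0,0],[0,0,0],0.3],
    [[0,0,0],[0,0,0],0.3],
    [[0,0,0],[0,0,0],0.3]
  ]
}}

```text
t: 5.98
eef_pos: [0.604, -0.0031, 0.1847]
tcp_rot: [180.0, -0.0, -163.5]
contact_force: [-0.3, 0.1, 0.5]
finger_gap: 0.647
finger_force: 0.0
```

Request:
{"method": "jog_arm", "body": {
  "series": [
    [[0,0,0],[0,0,0],-0.6],
    [[0,0,0],[0,0,0],-0.6],
    [[0,0,0],[0,0,0],-0.6],
    [[0,0,0],[0,0,0],-0.6]
  ]
}}

```text
t: 6.48
eef_pos: [0.6043, -0.004, 0.1846]
tcp_rot: [-179.9, 0.0, -163.5]
contact_force: [1.6, -2.2, -2.7]
finger_gap: 0.349
finger_force: 15.0
```

Gap 0.349 is 30.7 mm, so the post catch is fully squeezed. I hold briefly, open and lift.

Request:
{"method": "jog_arm", "body": {
  "series": [
    [[0,0,0],[0,0,0],-0.6],
    [[0,0,0],[0,0,0],0.8],
    [[0,0,0],[0,0,0],0.8],
    [[0,0,0],[0,0,0],0.8],
    [[0,0,0],[0,0,-0.2],0.8]
  ]
}}

```text
t: 7.1
eef_pos: [0.6034, -0.0028, 0.1943]
tcp_rot: [179.9, -0.1, -163.5]
contact_force: [-0.2, -0.8, 1.0]
finger_gap: 0.777
finger_force: 0.0
```

Request:
{"method": "jog_arm", "body": {
  "series": [
    [[0,0,0],[0,0,-0.6],0.9],
    [[0,0,0],[0,0,-1.2],0.9],
    [[0,0,0],[0,0,-1.2],0.9]
  ]
}}

```text
t: 7.48
eef_pos: [0.6058, -0.0033, 0.2584]
tcp_rot: [-179.8, 0.3, -163.5]
contact_force: [0.0, -0.4, -0.4]
finger_gap: 0.949
finger_force: 0.0
```

Run:
```python
from h import *
print(cur()[0])
for c in ["wrist","top","side"]:
    r=robot.read_camera(c)
    for q in ["hinge_axis","post_catch_grip","gate_catch_grip"]:
        print(c,q,[(np.round(d["position"],4).tolist(),round(d["conf"],2)) for d in robot.spot_point(c,q)[:2]])
print(rel((.571,.104,.255),196.5)); print(rel((.571,.104,.183),196.5))
```

```text
[ 0.605757   -0.00334067  0.25842218]
wrist hinge_axis []
wrist post_catch_grip [([0.6045, 0.0008, 0.1898], 0.69)]
wrist gate_catch_grip [([0.5712, 0.1028, 0.185], 0.66)]
top hinge_axis [([0.541, 0.1992, 0.1885], 0.88)]
top post_catch_grip [([0.6071, -0.0052, 0.1895], 0.72)]
top gate_catch_grip [([0.5702, 0.1058, 0.19], 0.95)]
side hinge_axis [([0.5459, 0.1985, 0.1847], 0.92)]
side post_catch_grip [([0.606, 0.0005, 0.187], 0.58)]
side gate_catch_grip [([0.5678, 0.1053, 0.1904], 0.74), ([0.5442, 0.1964, -0.004], 0.48)]
([0.01, -0.02, -0.0], [0.024, 2.241, -0.011])
([0.01, -0.02, -0.0], [0.023, 2.241, 1.429])
```

Request:
{"method": "jog_arm", "body": {
  "series": [
    [[0,0,0],[0,0.9,0],0.9],
    [[0,0,0],[0,1.8,0],0.8],
    [[0,0,0],[0,2.24,0],0.8],
    [[0,0,0],[0,2.24,0.6],0.8],
    [[0,0,0],[0,2.24,0.6],0.8]
  ]
}}

```text
t: 8.7
eef_pos: [0.5708, 0.1043, 0.2225]
tcp_rot: [179.9, -0.3, -163.5]
contact_force: [0.7, -0.1, 0.2]
finger_gap: 0.9
finger_force: 0.0
```

Run:
```python
from h import *
import cv2
r=robot.read_camera("wrist"); cv2.imwrite("pics/w3.png",r["color"])
o=robot.get_obs();print(cur()[0],o["contact_force"],o["finger_gap"]); print(rel((.571,.104,.183),196.5))
```

```text
[0.57177162 0.10399743 0.2240496 ] [0.37290957 0.31185622 0.42639748] 0.9029401386298568
([0.02, -0.12, -0.01], [0.013, 0.004, 0.821])
```

View pics/w3.png

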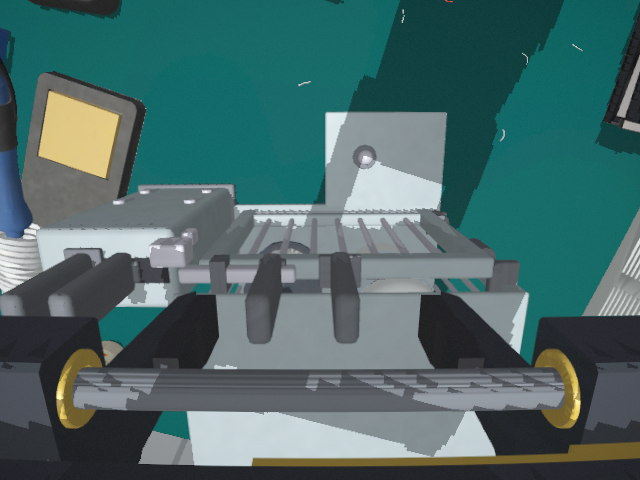

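The gate prong tops, at (258,330) and (346,330), are between the fingers at 218 and 418. The post prongs are now together on the left. I go down and squeeze.

Request:
{"method": "jog_arm", "body": {
  "series": [
    [[0,0,0],[0,0,0.4],0.8],
    [[0,0,0],[0,0,0.82],0.8],
    [[0,0,0],[0,0,0.82],0.3],
    [[0,0,0],[0,0,0.82],0.3],
    [[0,0,0],[0,0,0.82],0.2]
  ],
  "newtons": 40
}}

```text
t: 9.38
eef_pos: [0.5733, 0.1037, 0.1853]
tcp_rot: [-179.9, 0.1, -163.5]
contact_force: [0.5, -4.1, 1.5]
finger_gap: 0.602
finger_force: 1.9
```

Request:
{"method": "jog_arm", "body": {
  "series": [
    [[0,0,0],[0,0,0],-0.6],
    [[0,0,0],[0,0,0],-0.6],
    [[0,0,0],[0,0,0],-0.6],
    [[0,0,0],[0,0,0],-0.6],
    [[0,0,0],[0,0,0],-0.6]
  ]
}}

```text
t: 10.0
eef_pos: [0.5727, 0.1058, 0.1852]
tcp_rot: [179.9, 0.1, -163.4]
contact_force: [-1.6, 4.6, 6.8]
finger_gap: 0.339
finger_force: 40.0
```

Run:
```python
from h import *
print(robot.get_obs())
for k in (0,1):
  hx=np.array([.5437,.1975]); p0=np.array([.571,.104,.183]); R0=Ro.from_euler('xyz',[180,0,196.5],degrees=True)
  for a in range(4,84,4):
    M=Ro.from_euler('z',-a,degrees=True).as_matrix()[:2,:2]
    if k==0: print(a,rel((*(hx+M@(p0[:2]-hx)),.183),196.5-a,p0,R0))
  break
```

```text
{'t': 10.0, 'qpos': array([  -1.26369465,   15.08216488,   94.60580464,    0.13240001,
         70.20862063, -107.85954831]), 'joint_vel': array([ 0.02814559,  0.00392261, -0.12444394,  0.06929235, -0.13531646,
       -0.01587529]), 'effort': array([ -2.77919076, -41.65175915, -29.86102223,  -0.80129541,
        -0.27716367,   0.05112298]), 'eef_pos': array([0.57265031, 0.10584341, 0.18519723]), 'tcp_rot': array([ 1.79913046e+02,  1.36611616e-01, -1.63448968e+02]), 'contact_force': array([-1.64848193,  4.58073748,  6.79692957]), 'ft_torque': array([0.22176021, 0.11928709, 0.02577173]), 'finger_force': 40.0082509405911, 'finger_gap': 0.33924302524785926}
4 ([0.0, -0.0, 4.0], [0.136, 0.005, 0.0])
8 ([0.0, -0.0, 8.0], [0.271, 0.02, 0.0])
12 ([-0.0, -0.0, 12.0], [0.405, 0.044, 0.0])
16 ([0.0, -0.0, 16.0], [0.537, 0.078, 0.0])
20 ([-0.0, -0.0, 20.0], [0.666, 0.12, 0.0])
24 ([-0.0, -0.0, 24.0], [0.792, 0.172, 0.0])
28 ([0.0, -0.0, 28.0], [0.914, 0.232, 0.0])
32 ([0.0, -0.0, 32.0], [1.031, 0.3, 0.0])
36 ([0.0, -0.0, 36.0], [1.144, 0.377, 0.0])
40 ([-0.0, -0.0, 40.0], [1.25, 0.461, 0.0])
44 ([0.0, -0.0, 44.0], [1.351, 0.552, 0.0])
48 ([0.0, -0.0, 48.0], [1.445, 0.65, 0.0])
52 ([0.0, -0.0, 52.0], [1.532, 0.755, 0.0])
56 ([0.0, -0.0, 56.0], [1.612, 0.865, 0.0])
60 ([0.0, -0.0, 60.0], [1.683, 0.981, 0.0])
64 ([0.0, -0.0, 64.0], [1.747, 1.101, 0.0])
68 ([0.0, -0.0, 68.0], [1.801, 1.225, 0.0])
72 ([0.0, -0.0, 72.0], [1.847, 1.353, 0.0])
76 ([0.0, -0.0, 76.0], [1.884, 1.484, 0.0])
80 ([0.0, -0.0, 80.0], [1.912, 1.617, 0.0])
```

The catch is fully squeezed: gap 0.339 at 40 N. I swing in 20° calls.

Request:
{"method": "jog_arm", "body": {
  "series": [
    [[0,0,4],[0.136,0.005,0],-0.6],
    [[0,0,8],[0.271,0.02,0],-0.6],
    [[0,0,12],[0.405,0.044,0],-0.6],
    [[0,0,16],[0.537,0.078,0],-0.6],
    [[0,0,20],[0.666,0.12,0],-0.6]
  ]
}}

```text
t: 10.62
eef_pos: [0.5395, 0.1017, 0.1852]
tcp_rot: [179.9, 0.2, 176.4]
contact_force: [1.5, 2.9, 4.9]
finger_gap: 0.345
finger_force: 40.0
```

Forces are small and the gate is following. I carry on through the detent.

Request:
{"method": "jog_arm", "body": {
  "series": [
    [[0,0,4],[0.136,0.005,0],-0.6],
    [[0,0,8],[0.271,0.02,0],-0.6],
    [[0,0,12],[0.405,0.044,0],-0.6],
    [[0,0,16],[0.537,0.078,0],-0.6],
    [[0,0,20],[0.666,0.12,0],-0.6]
  ]
}}

```text
t: 11.25
eef_pos: [0.5087, 0.1086, 0.1853]
tcp_rot: [179.8, 0.4, 156.4]
contact_force: [6.5, 1.5, 1.7]
finger_gap: 0.347
finger_force: 40.1
```

Run:
```python
from h import *
import cv2
r=robot.read_camera("top"); cv2.imwrite("pics/t4.png",cv2.resize(r["color"][170:330,200:400],None,fx=3,fy=3))
o=robot.get_obs();print(cur()[0],o["contact_force"],o["ft_torque"],o["finger_gap"]); 
for q in ["hinge_axis","gate_catch_grip"]:print(q,[(np.round(d["position"],4).tolist(),round(d["conf"],2)) for d in robot.spot_point("top",q)[:2]])
```

```text
[0.50668394 0.1094521  0.18522461] [-3.31601385  4.3100631  11.32038331] [ 0.14379785  0.82251745 -0.14568535] 0.3456565342341638
hinge_axis [([0.5412, 0.1961, 0.186], 0.75)]
gate_catch_grip [([0.5062, 0.1051, 0.1898], 0.8)]
```

View pics/t4.png

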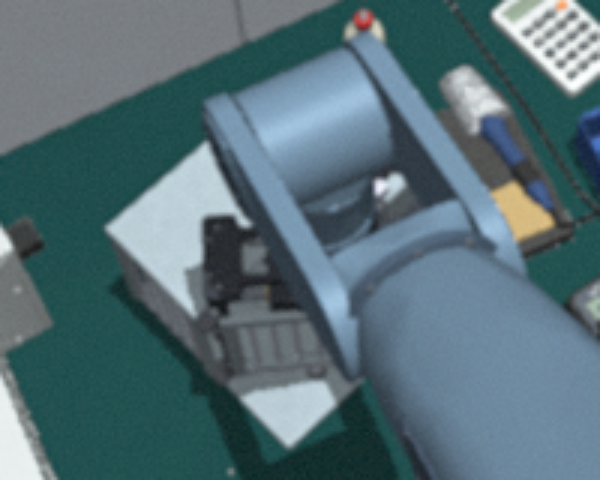

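The cropped top view shows the gate open about 40° and still in the fingers, with its bars at (270,345). I continue.

Request:
{"method": "jog_arm", "body": {
  "series": [
    [[0,0,4],[0.136,0.005,0],-0.6],
    [[0,0,8],[0.271,0.02,0],-0.6],
    [[0,0,12],[0.405,0.044,0],-0.6],
    [[0,0,16],[0.537,0.078,0],-0.6],
    [[0,0,20],[0.666,0.12,0],-0.6]
  ]
}}

```text
t: 12.02
eef_pos: [0.4792, 0.1275, 0.1852]
tcp_rot: [179.8, 0.2, 136.4]
contact_force: [5.6, -0.4, 2.4]
finger_gap: 0.341
finger_force: 40.0
```

Request:
{"method": "jog_arm", "body": {
  "series": [
    [[0,0,4],[0.136,0.005,0],-0.6],
    [[0,0,8],[0.271,0.02,0],-0.6],
    [[0,0,12],[0.405,0.044,0],-0.6],
    [[0,0,16],[0.537,0.078,0],-0.6],
    [[0,0,16],[0.537,0.078,0],-0.6]
  ]
}}

```text
t: 12.65
eef_pos: [0.4625, 0.1484, 0.1852]
tcp_rot: [179.8, 0.2, 120.5]
contact_force: [5.8, -4.6, 3.7]
finger_gap: 0.343
finger_force: 40.0
```

Run:
```python
from h import *
import cv2
p=cur()[0]
for h in [(.5437,.1975),(.5432,.1957),(.5455,.198)]:
    d=p[:2]-h; print(np.linalg.norm(d), -90+16.5-np.degrees(np.arctan2(d[1],d[0])))
for c in ["side","top","wrist"]:
    r=robot.read_camera(c)
    if c!="top": cv2.imwrite(f"pics/{c}5.png",r["color"])
    for q in ["hinge_axis","gate_catch_grip","post_catch_grip"]:print(c,q,[(np.round(d["position"],4).tolist(),round(d["conf"],2)) for d in robot.spot_point(c,q)[:2]])
o=robot.get_obs();print(o["contact_force"],o["ft_torque"],o["finger_gap"],o["joint_vel"].round(2))
```

```text
0.09491890544709691 75.34140586410618
0.09356847827254916 76.12622129485891
0.09671924932121052 75.63965710999409
side hinge_axis [([0.5454, 0.1992, 0.1869], 0.67)]
side gate_catch_grip [([0.4541, 0.1479, 0.1863], 0.86), ([0.5714, 0.1043, 0.0028], 0.31)]
side post_catch_grip [([0.6062, 0.0006, 0.1876], 0.92)]
top hinge_axis [([0.54, 0.1968, 0.1898], 0.56)]
top gate_catch_grip [([0.4615, 0.1465, 0.1888], 0.65)]
top post_catch_grip [([0.6051, -0.0043, 0.1899], 0.69)]
wrist hinge_axis [([0.5381, 0.2013, 0.1831], 0.76)]
wrist gate_catch_grip [([0.4601, 0.1449, 0.1865], 0.67), ([0.544, 0.2003, 0.0004], 0.33)]
wrist post_catch_grip [([0.5754, 0.0974, 0.0018], 0.18)]
[ 5.05627106 -4.09963127  4.85260131] [-1.00184373 -0.26943669 -0.22612935] 0.34576305149995645 [-0.07  0.09 -0.11  0.01 -0.05 -0.03]
```

View pics/wrist5.png

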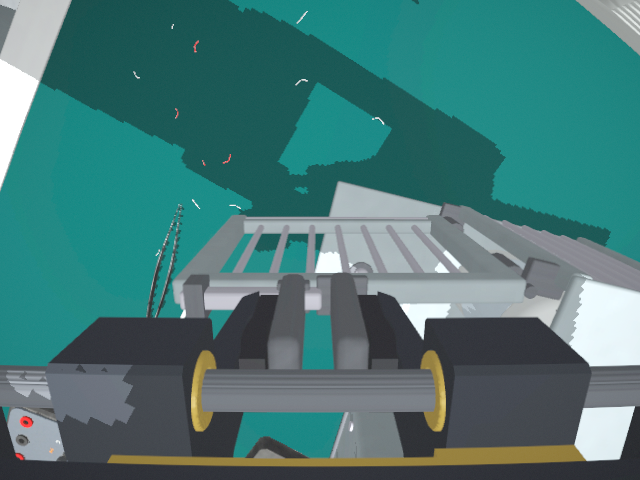

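View pics/side5.png

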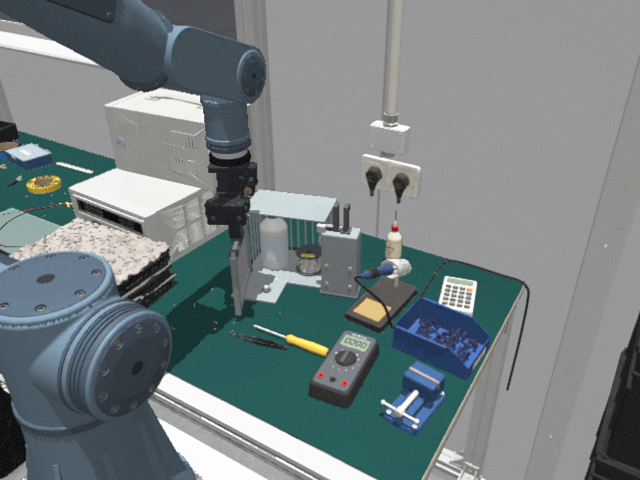

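The wrist view shows both prongs pinched at (287,320) and (347,320). The side view shows the gate standing at about 76° at (240,270), with the stored things and the squeezed post catch in place. I settle and hand in.

Request:
{"method": "jog_arm", "body": {
  "series": [
    [[0,0,0],[0,0,0],-0.6],
    [[0,0,0],[0,0,0],-0.6],
    [[0,0,0],[0,0,0],-0.6]
  ]
}}

```text
t: 13.62
eef_pos: [0.4626, 0.1482, 0.1852]
tcp_rot: [179.8, 0.2, 120.5]
contact_force: [5.2, -2.9, 4.2]
finger_gap: 0.336
finger_force: 40.0
```

```bash
python3 -c "
from workcell import robot
print(robot.hand_in())"
```

```text
the job is handed in; nothing more can be done
None
```

The job is handed in at 13.6 s, with no verdict returned: by my measurements the post catch is squeezed and the gate is held still by its squeezed catch at about 76° open, with the stored things looking undisturbed.

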